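Gauge a sleeve, then close the double-lidded tin and hold up its outer lid for labelling

ROBOT

A 6-joint arm with a two-finger parallel gripper is mounted at the origin on the work surface. World frame = base frame: x ahead of the robot, y to its left, z up, the work surface at z = 0. Lengths are in m, angles in rad, forces in N, time in s.
With the tool pointing down it reaches from about 0.375 to 0.9 m from the base axis. Payload 3.1 kg.
Tool frame: the origin (TCP) lies at the very end of the fingers, on their centre line; the grasp point (between the pads) lies 19 mm behind it (manip.grasp_offset is the distance from the TCP to the grasp point, in m); y points along the fingers, z is the direction in which the jaws open and shut, and the axes are right-handed (so a half turn about y gives the same grasp; the last joint's range is limited). The gripper opens to 85 mm and grips with 20 to 120 N. Pads are 22 mm wide; open, the fingers measure 114 mm over their backs; the gripper's body (76 mm by 85 mm) begins 54 mm behind the grasp point. The pads swing forward as they close: fully open they stand 13 mm farther back than shut.
Start: joints at [-1.431, 0.527, 1.433, -0, 1.181, -0.178], TCP at [0.196, -0.593, 0.231] pointing down, gripper open.
Joint ranges: [-3.08, 3.08], [-0.75, 2.2], [0.22, 2.44], [-1.43, 4.57], [0, 2.65], [-2.85, 2.85]. Speed limits (rad/s): [2.79, 2.79, 3.14, 3.14, 3.14, 3.14].

INTERFACE

Orientations are given as a unit quaternion [x, y, z, w].
In Python, from station import manip gives the robot as it stands.
- The arm moves only by the tool apply_moves, never from a script. Its argument "motion" is a list of rows, each a list of 5 numbers: the finger opening in mm, from 0 to 85.4, then the shift along the tool's x, y, z in units of 30 mm (1.0 is 30 mm), then the turn about the tool's y in units of 10 degrees (1.0 is 10 degrees). In form: [[fingers, x, y, z, twist], ...]. A call has 1 to 12 rows; each row is the pose to reach, as a shift and turn from the pose commanded when the call began, along the tool's axes at that moment; what a row does not reach only later rows make up. A row lasts 1/8 s, in which the tool goes at most 62.5 mm and 10.7 degrees, less where a joint would pass 70% of its speed; a pose out of reach is approached as far as the arm can. A call with a gripper value outside its range is refused whole. The fingers move at their own pace and stop on an object; "squeeze" is the grip in N (left out, the last holds). Time passes only in rows, so rows that repeat a pose let the fingers close. It gives the time, the measured TCP pose, the force and the opening at its end, in the units of the state.
- manip.sense(): the state, without advancing time (a new reading comes with each control period).
- manip.snapshot(name): name is "side" or "top"; returns the picture (400x640x3 uint8, red, green, blue); there is no depth.
- manip.get_calibration(name): a dict with "intrinsics" (3x3 intrinsics, pixels), "dist_coeffs" ([k1, k2, p1, p2, k3] as OpenCV has them; the pictures are not rectified), "extrinsics" (4x4, takes a point from camera to world coordinates). Camera axes: x right, y up, looking along -z (the intrinsics and any distortion apply to the point x, -y, -z); pixel columns grow to the right and rows downward; lengths in m; the calibration is good to about 2 mm. A picture is of the moment at which its call begins. get_calibration takes no time and is no camera call.
- manip.sign_off(): hands the job in, once; it reports no verdict.
The state is a dict: "t": time; "q": joint angles; "qd": joint speeds; "tau": joint torques, N m; "tcp_pos": TCP position; "tool_rot": TCP orientation; "force": force on the tool from outside, world axes, zero at the start; "ft_torque": the same for the moment, N m; "finger_gap": opening from 0.0 (shut) to 1.0 (fully open).
Only numpy, scipy, OpenCV 4.12 (cv2) and the standard library are available. Lean on these libraries where they do the work, as an engineer would, in place of code of your own. Each camera call takes 0.05 s, during which the arm holds its last target.

TASK

Slide the jaw of the bench caliper shut until it presses the brass sample sleeve firmly against the fixed jaw, and leave it shut there: its size goes on the tin's label. Then pick up the nested pair of lids together by the inner lid's black knob, lower them (do not drop them) onto the wide open tin until both sit fully home, and let go. Last, take the outer lid by its collar and lift it alone about 10 cm straight up, leaving the inner lid seated and undisturbed, and finish while still holding the outer lid level above the tin, ready for its label; leave the other things on the bench where they are.

Things in the scene. Friction and masses are not known exactly. Their poses are not given: they have to be found in the camera images.
- gauge: Bench caliper bolted to the bench: dark steel bed 64 x 220 x 12 mm, long along its own y; origin at the centre of the underside, z up. The fixed steel jaw (50 wide, 40 tall above the bed) is near the +y end, its flat face at y = +60 mm. The sliding jaw is on the -y side of it and closes towards +y.
- jaw (a joint): Travel (m) of the caliper's sliding jaw along the gauge's +y: 0 fully open, growing as it closes; end stop 0.055. Its flat face (50 wide, top 49 mm above the bench) lies at y = -8 mm + travel in the gauge frame; it presses the sleeve on the fixed jaw at 0.040. About 2 N of friction; stays where left. A firm press is 8 to 15 N on the post.
- jaw_post (a point): Centre of the top of the sliding jaw's upright square post, 82 mm above the bench: dark steel, 16 mm along the gauge's x, 14 mm along its y, standing 49 mm clear of the low carriage (33 mm above the bench). Pinch or push it. Moves with the jaw, axes as the gauge. The jaw's front block (49 mm above the bench) begins 15 mm in front of the post's +y side.
- sleeve: Brass sleeve, the sample: tube 28 mm across, 40 mm tall, 90 g, loose, standing on the caliper's bed between the two jaws, touching neither at the start. Origin at the centre of its underside.
- inner_lid: Round steel inner lid, 130 g. Origin: centre of its plug's underside. Plug 98 mm across, 0 to 10 mm up, bevelled foot; flange 113 mm across, 10 to 13 mm; upright black knob 18 mm in diameter, 13 to 64 mm. Starts plug down on the bench with the outer lid on it; lifted by the knob it carries the outer lid. Seated on the wide tin, flange on rim, its origin is 60 mm above the tin's.
- outer_lid: Round steel outer lid, 130-210 g, loose on the inner lid. Origin: centre of its disc's underside. Disc 123 mm across, 3 thick, hole 40 mm; skirt down to 9 mm below; round the hole a collar 48 mm outside, 3 to 25 mm above. Nested, its origin is 13 mm above the inner lid's, with up to 2 mm side play; the knob passes through the collar and stands 26 mm above its top.
- tin: The wide open tin: bare metal, 110 mm outside diameter, 102 mm inside, 70 mm tall, with brass rings inside lying below 40 mm, about 0.85 kg, loose on the bench. Origin at the centre of its underside, z up.
- narrow_tin: Bystander: a narrower open tin, 76 mm in diameter, 70 mm tall; the lids do not fit it. Origin at the centre of its underside.
- valve: Bystander: brass ball valve, 70 mm long, with a flat lever, 45 mm tall. Origin at the centre of its underside.
- elbow: Bystander: grey plastic pipe elbow standing on one end, 70 mm tall, 50 mm across. Origin at the centre of its foot.
- collar_ring: Bystander: grey plastic ring, 60 mm across, 22 mm tall. Origin at the centre of its underside.
- coupling: Bystander: copper reducing coupling standing upright, 40 mm across, 64 mm tall. Origin at the centre of its underside.
- wrench: Bystander: a steel wrench lying flat, behind the caliper. Origin at the centre of its underside.
Mind the look-alikes: they are no part of the job. What is shaped like the outer_lid but pink or purple is not meant.

How it is judged:
On the way, in this order (a step that is already met when the one before it is completed fails the run):
1. the caliper jaw presses the sleeve against the fixed jaw with over 3 N (contact force between jaw and sleeve above 3 N and value of joint jaw above 0.038 m), for 0.2 s.
2. both nested lids sit fully home on the wide tin, the inner lid let go (z of inner_lid in the frame of tin below 0.063 m and horizontal distance between inner_lid and tin below 0.005 m and angle between the z axis of inner_lid and the z axis of tin, either way round below 0.05 rad and z of outer_lid in the frame of inner_lid below 0.016 m and angle between the z axis of outer_lid and the z axis of inner_lid, either way round below 0.05 rad and contact force between the fingers and inner_lid below 0.2 N), for 0.2 s.
At the end, for the whole second after the job is handed in: Jaw still shut on the upright sleeve (38-42 mm); inner lid seated on the wide tin (5 mm sideways, 3 mm height, 0.05 rad), untouched; the fingers alone hold the outer lid still, at least 70 mm above its seat, within 40 mm of the tin's axis, within 0.2 rad of level (value of joint jaw between 0.038 and 0.042 m and distance between sleeve and gauge below 0.06 m and angle between sleeve's own z axis and vertical below 0.1 rad and z of inner_lid in the frame of tin below 0.063 m and horizontal distance between inner_lid and tin below 0.005 m and angle between the z axis of inner_lid and the z axis of tin, either way round below 0.05 rad and angle between tin's own z axis and vertical below 0.05 rad and height (world z) of tin below 0.005 m and contact force between the fingers and outer_lid above 1 N and contact force between each of the arm, outer_lid and inner_lid below 0.1 N and contact force between outer_lid and tin below 0.1 N and z of outer_lid in the frame of tin above 0.143 m and horizontal distance between outer_lid and tin below 0.04 m and angle between outer_lid's own z axis and vertical below 0.2 rad and linear speed of outer_lid below 0.03 m/s); the arm keeps its last pose, push and grip.
It fails at once if the outer lid is off the inner lid while the inner lid is not seated on the wide tin (distance between outer_lid and inner_lid above 0.03 m and not (z of inner_lid in the frame of tin below 0.063 m and horizontal distance between inner_lid and tin below 0.005 m and angle between the z axis of inner_lid and the z axis of tin, either way round below 0.05 rad)).
It fails at once if the lids are dropped (contact force between the fingers and inner_lid below 0.05 N and contact force between the fingers and outer_lid below 0.05 N and linear speed of inner_lid above 0.4 m/s).
It fails at once if a bystander is moved more than 3 cm (distance of any of narrow_tin, valve, elbow, collar_ring, coupling, wrench from where it was at the start of the episode above 0.03 m).
It also fails if it takes over 72 s, if anything falls off the work surface, if the arm or the gripper's body presses on something with over 40 N, if the wrist force passes 120 N, or if a joint passes its speed limit or range.

## Working session

There is one attempt and no reset: what is moved stays moved. The work goes in short steps, Python scripts to look and compute and a tool call to move; the robot and the scene stay as the last step left them, time stands still between calls to the robot, and variables do not carry over. Pictures are saved under pics/ and viewed, and the job is handed in when it is done.

Besides the shell and the picture viewer there is one more tool, called after "Call:" as name([rows], argument=value, ...), one row to a line, values as JSON. apply_moves: Moves the arm, as the interface text tells. Its arguments: {"type":"object","properties":{"motion":{"type":"array"},"squeeze":{"type":"number"}},"required":["motion"]}

```bash
mkdir -p pics; ls; python3 - <<'E'
from station import manip
import cv2,json
s=manip.sense(); print(s)
for n in ("side","top"):
    im=manip.snapshot(n); cv2.imwrite(f"pics/{n}0.png",im[:,:,::-1])
    c=manip.get_calibration(n); print(n,c)
print(manip.grasp_offset)
E
```

```text
pics
{'t': 0.0, 'q': array([-1.43048032e+00,  5.28490417e-01,  1.43391576e+00,  6.32166275e-06,
        1.18138574e+00, -1.78473121e-01]), 'qd': array([ 0.00093409,  0.00051506,  0.00108519,  0.00295145, -0.00017182,
       -0.00030715]), 'tau': array([ 1.51263492e-03, -4.42348945e+01, -1.78025633e+01, -1.82217391e-04,
        8.50154349e-03, -2.71580582e-06]), 'tcp_pos': array([ 0.19582885, -0.59277021,  0.23031444]), 'tool_rot': array([-0.11221451,  0.69892027, -0.69736552,  0.11224832]), 'force': array([-0.42878174,  0.41255778,  0.28087086]), 'ft_torque': array([-0.02448394,  0.01425366, -0.0137532 ]), 'finger_gap': 1.0009513811191808}
side {'intrinsics': array([[494.86649097,   0.        , 317.39805474],
       [  0.        , 494.86649097, 196.52337751],
       [  0.        ,   0.        ,   1.        ]]), 'dist_coeffs': array([0.00830582, 0.        , 0.        , 0.        , 0.        ]), 'extrinsics': array([[-0.99413677,  0.0905108 , -0.0591598 ,  0.46686705],
       [-0.10675042, -0.7344151 ,  0.67025279,  0.71618543],
       [ 0.01721726,  0.67263828,  0.73977112,  0.8744088 ],
       [ 0.        ,  0.        ,  0.        ,  1.        ]])}
top {'intrinsics': array([[501.85304005,   0.        , 317.11253984],
       [  0.        , 501.85304005, 195.33607376],
       [  0.        ,   0.        ,   1.        ]]), 'dist_coeffs': array([-0.12456285,  0.        ,  0.        ,  0.        ,  0.        ]), 'extrinsics': array([[-2.48527775e-02,  9.90385901e-01, -1.36081253e-01,
         3.77837282e-01],
       [-9.99687713e-01, -2.49768361e-02,  7.95921497e-04,
        -1.23624672e-02],
       [-2.61060972e-03,  1.36058538e-01,  9.90697360e-01,
         1.14636722e+00],
       [ 0.00000000e+00,  0.00000000e+00,  0.00000000e+00,
         1.00000000e+00]])}
0.0187
```

View pics/side0.png

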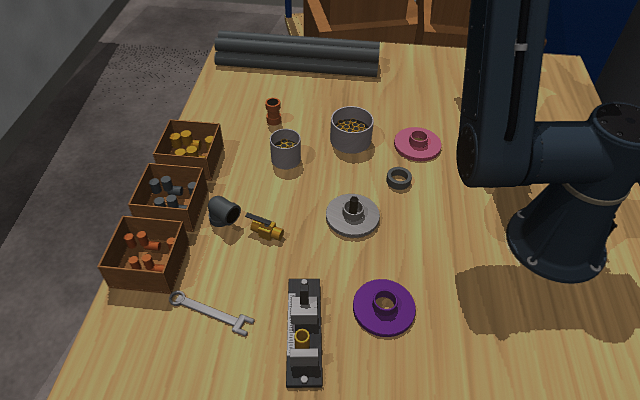

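View pics/top0.png

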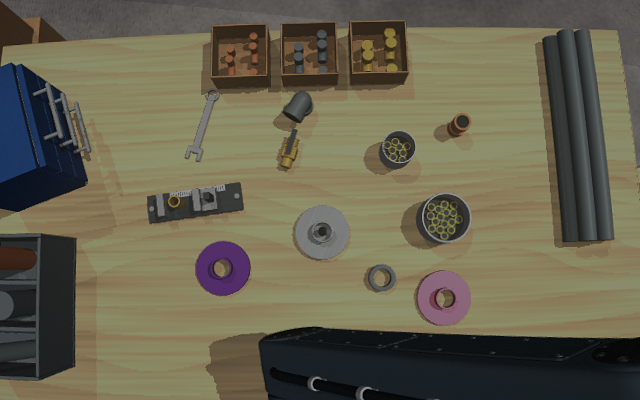

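The side view shows the grey lid pair with its black knob at (353,205). The pink lid (418,143) and the purple one (385,303) are look-alikes. The wide tin is at (351,130), the narrow tin at (286,148) and the caliper at (303,335). The top view agrees: lids (322,232), wide tin (443,218), caliper (195,202). Next I'll enlarge these for measuring.

```bash
cat > h.py <<'E'
import numpy as np, cv2
from station import manip
from scipy.spatial.transform import Rotation as R
def ray(cam,uv):
    c=manip.get_calibration(cam)
    p=cv2.undistortPoints(np.array([[uv]],float),c["intrinsics"],c["dist_coeffs"])[0,0]
    E=c["extrinsics"]; d=E[:3,:3]@np.array([p[0],-p[1],-1.]); return E[:3,3],d
def at(cam,uv,z):
    o,d=ray(cam,uv); return o+d*(z-o[2])/d[2]
def proj(cam,P):
    c=manip.get_calibration(cam);E=c["extrinsics"]
    q=(np.atleast_2d(P)-E[:3,3])@E[:3,:3]; q=q*[1,-1,-1]
    return cv2.projectPoints(q,np.zeros(3),np.zeros(3),c["intrinsics"],c["dist_coeffs"])[0][:,0]
def tri(u1,u2):
    o1,d1=ray("side",u1);o2,d2=ray("top",u2)
    A=np.array([d1,-d2]).T;s=np.linalg.lstsq(A,o2-o1,rcond=None)[0]
    a=o1+d1*s[0];b=o2+d2*s[1];return (a+b)/2,np.linalg.norm(a-b)
def circ(cam,c,r,z,n=72):
    t=np.linspace(0,2*np.pi,n);return proj(cam,np.c_[c[0]+r*np.cos(t),c[1]+r*np.sin(t),0*t+z])
def crop(im,u0,v0,w,h,k,name,curves=()):
    o=cv2.resize(im[v0:v0+h,u0:u0+w],None,fx=k,fy=k,interpolation=cv2.INTER_CUBIC)[:,:,::-1].copy()
    for c,col in curves:
        cv2.polylines(o,[np.round(((np.array(c)+.5)-[u0,v0])*k).astype(int)],False,col,1)
    cv2.imwrite("pics/"+name,o)
E
python3 - <<'E'
import cv2
from h import *
s=cv2.imread("pics/side0.png")[:,:,::-1];t=cv2.imread("pics/top0.png")[:,:,::-1]
o=[crop(t,140,170,110,60,7,"a_top.png"),crop(s,275,270,60,125,4,"a_side.png")]
crop(t,285,180,195,95,4,"b_top.png"); crop(s,315,95,75,150,4,"b_side.png")
# joined
def pad(n):
    a=cv2.imread("pics/"+n);return a
E
```

```text
(no output)
```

View pics/a_top.png

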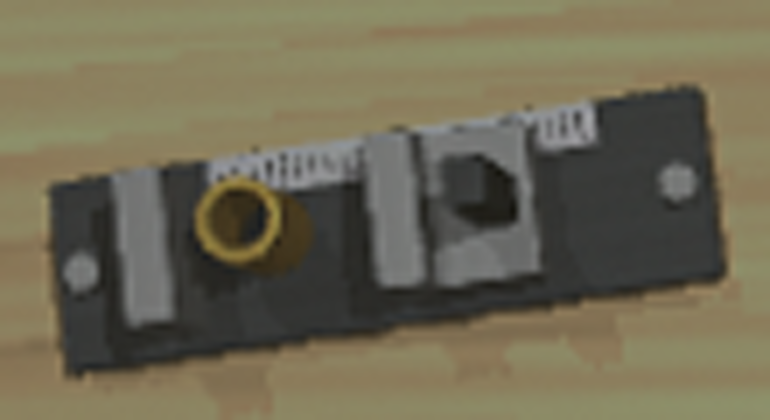

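View pics/a_side.png

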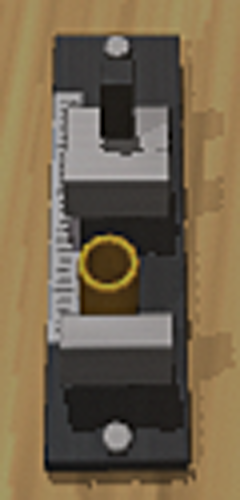

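View pics/b_top.png

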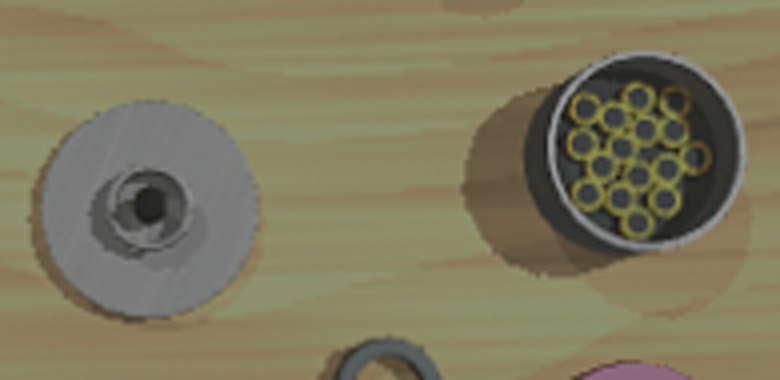

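View pics/b_side.png

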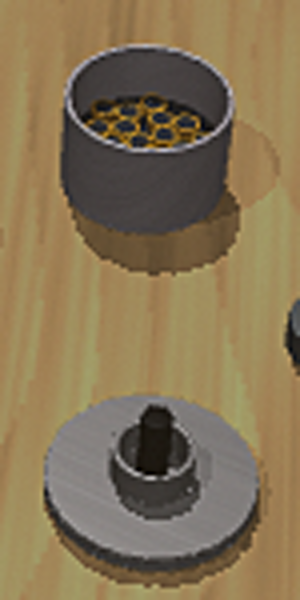

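The crops show the bed corners, the sleeve rim (238,220 in the crop), the dark post, the tin rim and the disc edge. I'll turn these into positions from both cameras and check the sizes.

```bash
python3 - <<'E'
import cv2
from h import *
s=cv2.imread("pics/side0.png")[:,:,::-1];t=cv2.imread("pics/top0.png")[:,:,::-1]
np.set_printoptions(precision=4,suppress=True)
def a(x,y,u0,v0,k): return np.array([u0+x/k-.5+0.0,v0+y/k-.5])
T=lambda x,y:a(x,y,140,170,7); S=lambda x,y:a(x,y,275,270,4)
Tb=lambda x,y:a(x,y,285,180,4); Sb=lambda x,y:a(x,y,315,95,4)
ct=[at("top",T(*p),.012)for p in[(52,188),(700,88),(724,272),(68,375)]]
cs=[at("side",S(*p),.012)for p in[(46,468),(54,37),(180,37),(188,470)]]
for c in(ct,cs):
    c=np.array(c);print(c[:,:2],c.mean(0)); print(np.linalg.norm(c-np.roll(c,-1,0),axis=1))
    d=(c[0]-c[1]+c[3]-c[2]);print("yaw of +y dir",np.degrees(np.arctan2(d[1],d[0])))
print("tin",at("top",Tb(646.5,151),.07),at("top",Tb(548,151),.07)-at("top",Tb(745,151),.07))
print("tin side",at("side",Sb(149,98),.07), at("side",Sb(64,98),.07)-at("side",Sb(234,98),.07))
print("disc",at("top",Tb(150,210),.016),at("top",Tb(40,210),.016)-at("top",Tb(260,210),.016))
print("disc side",at("side",Sb(151,474),.016),at("side",Sb(43,474),.016)-at("side",Sb(259,474),.016))
print("knob top",at("top",Tb(149,205),.064),at("side",Sb(155,409),.064))
print("sleeve",at("top",T(238,220),.052),at("side",S(108,261),.052))
print("post",at("top",T(463,183),.082),at("side",S(118,70),.082))
E
```

```text
[[0.5412 0.381 ]
 [0.5689 0.1643]
 [0.508  0.1566]
 [0.479  0.3744]] [0.5243 0.2691 0.012 ]
[0.2185 0.0614 0.2197 0.0625]
yaw of +y dir 97.42582922999124
[[0.5424 0.3864]
 [0.5712 0.168 ]
 [0.5073 0.1604]
 [0.4808 0.3803]] [0.5254 0.2738 0.012 ]
[0.2203 0.0644 0.2215 0.0619]
yaw of +y dir 97.19436653192467
tin [ 0.4707 -0.2918  0.07  ] [0.003  0.1086 0.    ]
tin side [ 0.4724 -0.2908  0.07  ] [0.1084 0.014  0.    ]
disc [ 0.4495 -0.0222  0.016 ] [0.0031 0.1239 0.    ]
disc side [ 0.4512 -0.0208  0.016 ] [0.1224 0.015  0.    ]
knob top [ 0.4492 -0.0213  0.064 ] [ 0.4527 -0.0271  0.064 ]
sleeve [0.5237 0.3062 0.052 ] [0.5252 0.3069 0.052 ]
post [0.5294 0.227  0.082 ] [0.5307 0.2268 0.082 ]
```

The cameras agree to 2 mm (disc, tin) and the sizes match: bed 220x63, tin 108.6, disc 123. The post is at (0.530, 0.227), and in the gauge frame its x is 0, as it should be. I'll write a move planner next.

```bash
cat >> h.py <<'E'
np.set_printoptions(precision=4,suppress=True)
def plan(target,zdir=None,verbose=True):
    """units for a shift to world TCP target; twist so tool z lies along zdir (either way)"""
    s=manip.sense(); M=R.from_quat(s["tool_rot"]).as_matrix()
    sh=M.T@(np.array(target)-s["tcp_pos"])/0.03
    tw=[]
    if zdir is not None:
        a=M.T@np.array([*zdir,0.]); 
        for g in(1,-1):
            tw.append(np.degrees(np.arctan2(g*a[0],g*a[2]))/10)
    print("t",round(s["t"],2),"tcp",s["tcp_pos"],"q",s["q"],"F",s["force"],"gap",round(s["finger_gap"],3)); print("axes x",M[:,0],"y",M[:,1],"z",M[:,2]); print("shift",sh,"twist",np.array(tw))
E
python3 - <<'E'
from h import *
g=np.array([.5248,.2715]);y=np.array([-.127,.992]);x=np.array([.992,.127])
p=np.array([.530,.227])
plan([*(p-y*.040),.20],x)
plan([.46,-.2,.23])
E
```

```text
t 0.1 tcp [ 0.1958 -0.5928  0.2304] q [-1.4305  0.5284  1.4338 -0.      1.1814 -0.1785] F [-0.1783  0.7786  0.7933] gap 0.996
axes x [-0.9496 -0.3134 -0.0003] y [-0.0003  0.002  -1.    ] z [ 0.3134 -0.9496 -0.002 ]
shift [-18.8889   1.0618 -21.1484] twist [-7.903 10.097]
t 0.1 tcp [ 0.1958 -0.5928  0.2304] q [-1.4305  0.5284  1.4338 -0.      1.1814 -0.1785] F [-0.1783  0.7786  0.7933] gap 0.996
axes x [-0.9496 -0.3134 -0.0003] y [-0.0003  0.002  -1.    ] z [ 0.3134 -0.9496 -0.002 ]
shift [-12.4662   0.0371  -9.6746] twist []
```

Call:
apply_moves([
  [0,-2,0,-1.5,0],
  [0,-4,0,-3,-0.5],
  [0,-6,0,-4.6,-1],
  [0,-8,0,-6.2,-1.5],
  [0,-10,0,-7.8,-2],
  [0,-12.5,0,-9.7,-2.5],
  [0,-14,0,-11.5,-3.5],
  [0,-15,0,-13.5,-4.5],
  [0,-16,0,-15.5,-5.5],
  [0,-17,0,-17.5,-6.5],
  [0,-18,0,-19.5,-7.5],
  [0,-18.9,0,-21.1,-7.9],
])

```text
t: 1.6
tcp_pos: [0.5138, 0.0763, 0.2311]
tool_rot: [0.531, -0.467, 0.467, -0.531]
force: [1.2, -0.5, -0.4]
finger_gap: -0.001
```

```bash
python3 - <<'E'
from h import *
y=np.array([-.127,.992]);x=np.array([.992,.127])
p=np.array([.530,.227])
plan([*(p-y*.040),.20],x)
E
```

```text
t 1.6 tcp [0.5138 0.0763 0.2311] q [-0.0678  0.3864  1.6952 -0.0001  1.0602 -0.1974] F [ 1.2171 -0.4768 -0.3544] gap -0.001
axes x [ 0.1293 -0.9916  0.0001] y [-0.0002 -0.0001 -1.    ] z [ 0.9916  0.1293 -0.0002]
shift [-3.5774  1.0366  1.182 ] twist [  0.0134 -17.9866]
```

Call:
apply_moves([
  [0,-2,0.5,0.6,0],
  [0,-3.58,1,1.18,0],
  [0,-3.58,1,1.18,0],
  [0,-3.58,3,1.18,0],
  [0,-3.58,5,1.18,0],
  [0,-3.58,6.1,1.18,0],
  [0,-3.58,6.1,1.18,0],
  [0,-3.58,6.1,1.18,0],
])

```text
t: 2.6
tcp_pos: [0.5364, 0.1847, 0.0496]
tool_rot: [-0.53, 0.467, -0.468, 0.531]
force: [0.3, -0.5, 0.3]
finger_gap: 0.0
```

```bash
python3 - <<'E'
from h import *
y=np.array([-.127,.992]);x=np.array([.992,.127])
p=np.array([.530,.227])
plan([*(p-y*.018),.045],x)
s=manip.snapshot("side");t=manip.snapshot("top")
crop(t,140,150,110,80,6,"c_top.png");crop(s,255,240,100,150,4,"c_side.png")
E
```

```text
t 2.6 tcp [0.5364 0.1847 0.0496] q [ 0.1347  0.717   1.7131 -0.0002  0.7095  0.009 ] F [ 0.3391 -0.549   0.3031] gap 0.0
axes x [ 0.1256 -0.9921  0.0001] y [ 0.002   0.0001 -1.    ] z [0.9921 0.1256 0.002 ]
shift [-0.826   0.1518 -0.0336] twist [-0.0081 17.9919]
```

View pics/c_side.png

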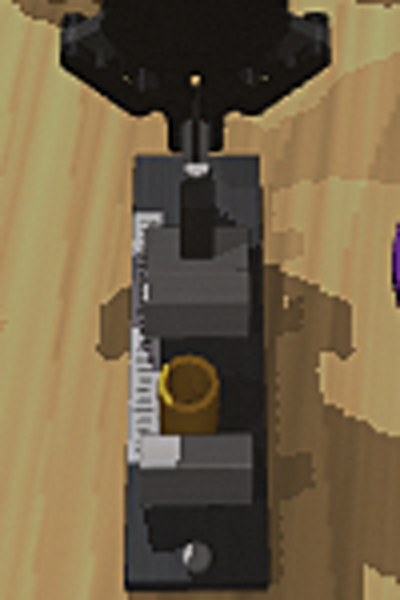

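The closed fingers (195,140 in the crop) stand in line behind the post. Next is the push towards +y gauge, which is tool -x.

Call:
apply_moves([
  [0,-0.3,0.1,-0.03,0],
  [0,-0.6,0.1,-0.03,0],
  [0,-0.75,0.1,-0.03,0],
  [0,-0.9,0.1,-0.03,0],
  [0,-1.05,0.1,-0.03,0],
  [0,-1.2,0.1,-0.03,0],
  [0,-1.35,0.1,-0.03,0],
  [0,-1.5,0.1,-0.03,0],
  [0,-1.65,0.1,-0.03,0],
  [0,-1.75,0.1,-0.03,0],
  [0,-1.85,0.1,-0.03,0],
  [0,-1.85,0.1,-0.03,0],
])

```text
t: 4.2
tcp_pos: [0.5274, 0.2407, 0.0453]
tool_rot: [-0.53, 0.467, -0.467, 0.531]
force: [0.1, -0.1, 0.4]
finger_gap: -0.004
```

```bash
python3 - <<'E'
from h import *
y=np.array([-.127,.992]);x=np.array([.992,.127])
p=np.array([.530,.227])
s=manip.snapshot("side");t=manip.snapshot("top")
plan([*(p+y*.022),.045],x)
crop(t,140,150,110,80,6,"d_top.png");crop(s,255,240,100,150,4,"d_side.png")
E
```

```text
t 4.3 tcp [0.5272 0.2406 0.0451] q [0.2351 0.7347 1.6811 0.0009 0.7259 0.1079] F [0.2881 0.7558 0.1249] gap -0.001
axes x [ 0.1262 -0.992  -0.0006] y [-0.0003  0.0006 -1.    ] z [ 0.992   0.1262 -0.0002]
shift [-0.2716  0.0041  0.0341] twist [-0.0046 17.9954]
```

View pics/d_side.png

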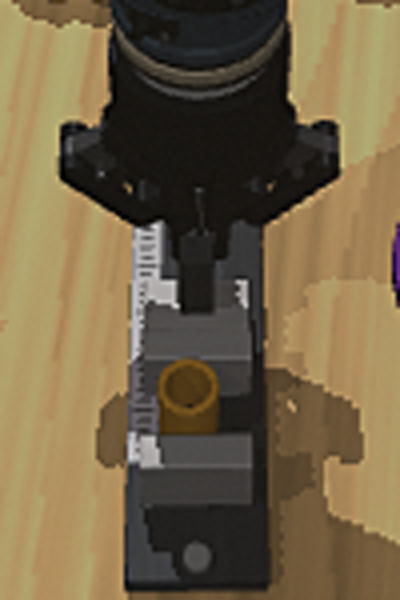

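The jaw now stands just short of the sleeve, which hasn't moved. I'll continue in small steps and watch the force.

Call:
apply_moves([
  [0,-0.06,0,0.03,0],
  [0,-0.12,0,0.03,0],
  [0,-0.16,0,0.03,0],
  [0,-0.2,0,0.03,0],
  [0,-0.22,0,0.03,0],
  [0,-0.22,0,0.03,0],
])

```text
t: 5.05
tcp_pos: [0.5273, 0.247, 0.0452]
tool_rot: [0.531, -0.467, 0.467, -0.531]
force: [-1.2, -2.1, -0.7]
finger_gap: -0.001
```

Call:
apply_moves([
  [0,-0.04,0,0,0],
  [0,-0.07,0,0,0],
  [0,-0.1,0,0,0],
  [0,-0.1,0,0,0],
])

```text
t: 5.55
tcp_pos: [0.5271, 0.2492, 0.0452]
tool_rot: [0.531, -0.467, 0.467, -0.53]
force: [-0.7, -6.1, -1.5]
finger_gap: 0.002
```

```bash
python3 - <<'E'
from h import *
s=manip.snapshot("side");t=manip.snapshot("top")
plan([.5,.2,.05])
crop(t,140,150,110,80,6,"e_top.png");crop(s,255,240,100,150,4,"e_side.png")
E
```

```text
t 5.65 tcp [0.5271 0.2492 0.0452] q [ 0.2506  0.7375  1.6714 -0.0015  0.7332  0.1245] F [-0.0141 -5.4063 -2.084 ] gap -0.005
axes x [ 0.1269 -0.9919  0.0011] y [-0.0002 -0.0011 -1.    ] z [ 0.9919  0.1269 -0.0004]
shift [ 1.5116 -0.1576 -1.1045] twist []
```

View pics/e_side.png

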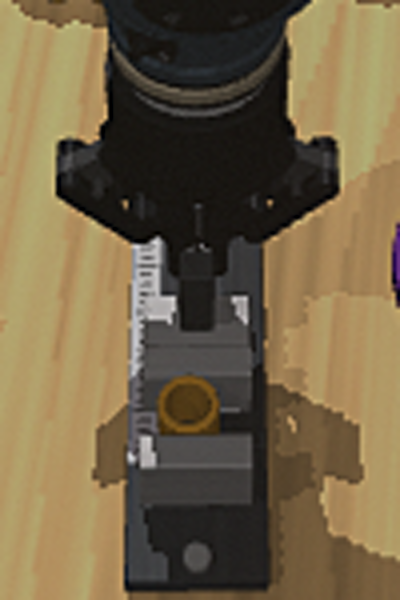

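The sleeve has moved up against the fixed jaw and the force reads about 6 N. I'll press a little more.

Call:
apply_moves([
  [0,-0.03,0,0,0],
  [0,-0.06,0,0,0],
  [0,-0.06,0,0,0],
])

```text
t: 6.02
tcp_pos: [0.5271, 0.2492, 0.0452]
tool_rot: [0.532, -0.466, 0.468, -0.53]
force: [0.2, -11.6, -0.5]
finger_gap: -0.002
```

TCP stopped and the force is up to 11.6 N, so the press is solid. I'll hold it for 0.4 s, then back off and rise.

Call:
apply_moves([
  [0,-0.01,0,0,0],
  [0,-0.01,0,0,0],
  [0,-0.01,0,0,0],
  [0,-0.01,0,0,0],
])

```text
t: 6.52
tcp_pos: [0.5271, 0.2493, 0.0453]
tool_rot: [0.532, -0.466, 0.468, -0.53]
force: [0.3, -12.9, -0.4]
finger_gap: 0.0
```

Call:
apply_moves([
  [0,0.3,0,0,0],
  [0,0.8,0,0,0],
  [0,0.8,0,0,0],
  [0,0.8,-2,0,0],
  [0,0.8,-4,0,0],
  [0,0.8,-4.5,0,0],
  [0,0.8,-4.5,0,0],
])

```text
t: 7.4
tcp_pos: [0.5304, 0.2286, 0.1815]
tool_rot: [-0.53, 0.467, -0.468, 0.532]
force: [0.3, -0.1, -0.1]
finger_gap: 0.002
```

```bash
python3 - <<'E'
from h import *
s=manip.snapshot("side");t=manip.snapshot("top")
plan([.450,-.0215,.15],[0,1])
crop(t,140,150,110,80,6,"f_top.png");crop(s,255,240,100,150,4,"f_side.png")
E
```

```text
t 7.5 tcp [0.5286 0.2281 0.179 ] q [0.2132 0.5282 1.6087 0.0002 1.0074 0.0862] F [-0.3672 -0.1462  0.663 ] gap -0.001
axes x [ 0.1265 -0.992   0.0001] y [-0.0027 -0.0004 -1.    ] z [ 0.992   0.1265 -0.0027]
shift [ 7.9201  0.976  -3.6504] twist [-8.273  9.727]
```

View pics/f_side.png

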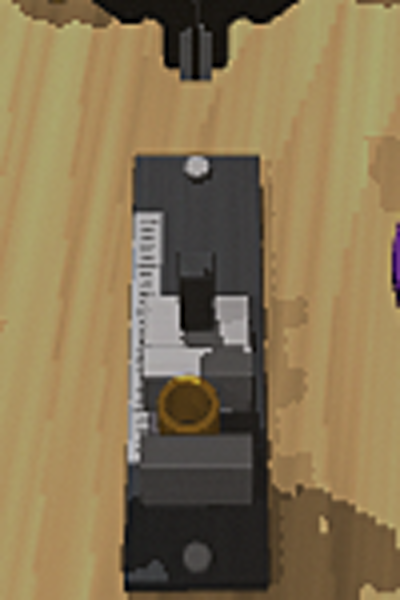

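View pics/f_top.png

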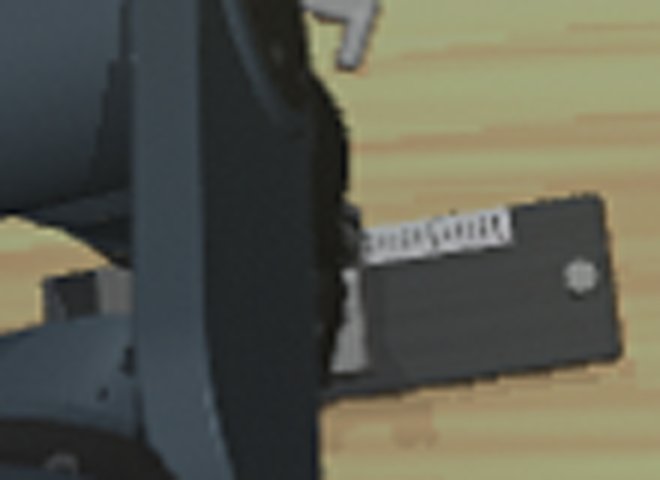

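The jaw is shut with the sleeve upright against the fixed jaw, and nothing sprang back. Now to above the knob. Of the three lid-like things, side view pixels, grey (353,213) has the black knob through its collar. Pink (418,143) and purple (385,303) have empty holes. The grey one fits the description, and crop b_side confirmed it.

Call:
apply_moves([
  [50,1.5,0,-0.7,0],
  [50,3.5,0,-1.6,0],
  [50,5.5,0,-2.5,0],
  [50,7,0,-3.2,0],
  [50,7.9,0.5,-3.65,0],
  [50,7.9,1,-3.65,0],
  [50,7.9,1,-3.65,0],
  [50,7.9,1,-3.65,0],
])

```text
t: 8.5
tcp_pos: [0.4508, -0.0204, 0.1497]
tool_rot: [0.531, -0.468, 0.467, -0.531]
force: [0.5, -0.6, 0.7]
finger_gap: 0.583
```

```bash
python3 - <<'E'
from h import *
s=manip.snapshot("side");t=manip.snapshot("top")
cv2.imwrite("pics/g_topfull.png",t[:,:,::-1])
plan([.4503,-.0215,.042])
p=manip.sense()["tcp_pos"]
print(proj("side",p))
crop(s,300,130,110,120,5,"g_side.png",[(circ("side",(.4503,-.0215),.0615,.016),(0,0,255)),(circ("side",(.4503,-.0215),.009,.064),(0,255,0)),(circ("side",(.4715,-.2913),.055,.07),(0,0,255))])
E
```

```text
t 8.6 tcp [ 0.4514 -0.0204  0.1503] q [-0.2933  0.434   1.9377  0.0001  0.7699 -0.4212] F [-0.0108 -0.9196 -0.0958] gap 0.583
axes x [ 0.1274 -0.9918 -0.    ] y [ 0.  0. -1.] z [0.9918 0.1274 0.    ]
shift [ 0.033   3.6113 -0.0403] twist []
[[356.6514 171.2601]]
```

View pics/g_side.png

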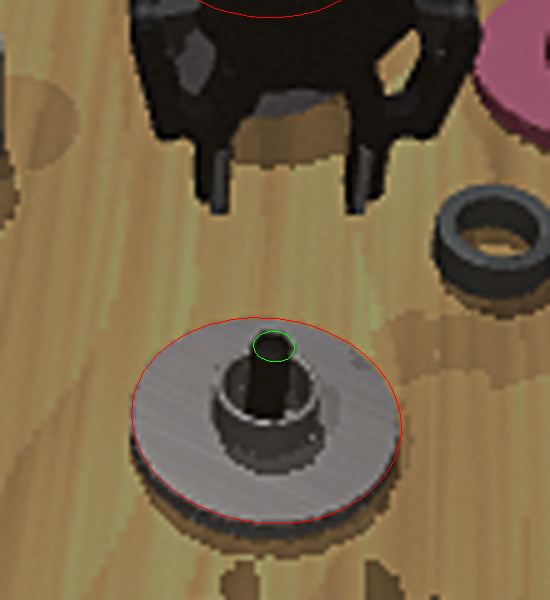

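View pics/g_topfull.png

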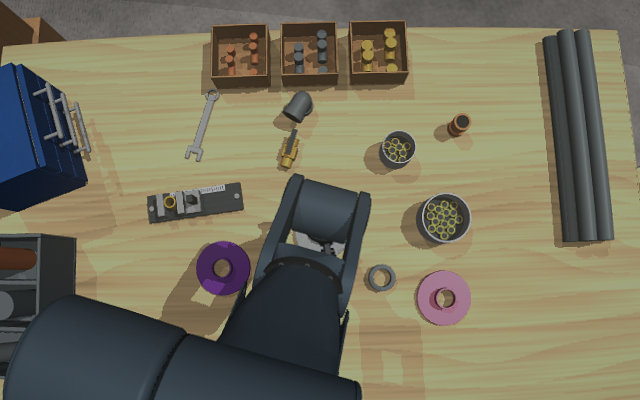

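The overlay fits the disc and the knob top within about 1 mm. The fingers stand open on either side of the knob, and the top view shows the caliper shut. Descending.

Call:
apply_moves([
  [50,0.03,1,-0.04,0],
  [50,0.03,2,-0.04,0],
  [50,0.03,2.8,-0.04,0],
  [50,0.03,3.3,-0.04,0],
  [50,0.03,3.6,-0.04,0],
  [50,0.03,3.6,-0.04,0],
  [50,0.03,3.6,-0.04,0],
], squeeze=30)

```text
t: 9.48
tcp_pos: [0.4506, -0.0218, 0.0429]
tool_rot: [-0.531, 0.467, -0.468, 0.531]
force: [-0.3, -0.6, 0.0]
finger_gap: 0.584
```

```bash
python3 - <<'E'
from h import *
s=manip.snapshot("side")
plan([.4503,-.0215,.042])
crop(s,300,130,110,120,5,"h_side.png")
E
```

```text
t 9.53 tcp [ 0.4506 -0.0219  0.0429] q [-0.2971  0.6562  2.0093  0.      0.4745 -0.4242] F [0.5264 0.8483 0.6082] gap 0.588
axes x [ 0.1268 -0.9919  0.0006] y [ 0.0014 -0.0004 -1.    ] z [0.9919 0.1268 0.0014]
shift [-0.0134  0.031  -0.0093] twist []
```

View pics/h_side.png

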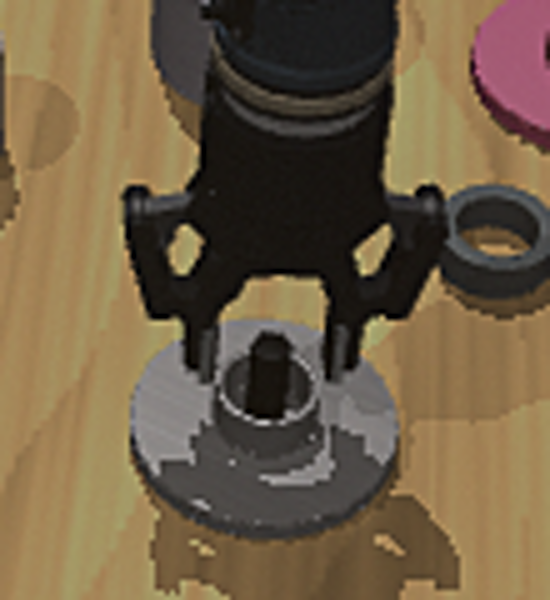

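The knob sits centred between the pads. Closing on it.

Call:
apply_moves([
  [30,0,0,0,0],
  [20,0,0,0,0],
  [10,0,0,0,0],
  [5,0,0,0,0],
  [5,0,0,0,0],
  [5,0,0,0,0],
], squeeze=60)

```text
t: 10.28
tcp_pos: [0.4505, -0.0219, 0.0428]
tool_rot: [-0.53, 0.467, -0.468, 0.531]
force: [-0.7, 0.8, 5.2]
finger_gap: 0.188
```

Call:
apply_moves([
  [5,0,0,0,0],
  [5,0,-0.1,0,0],
  [5,0,-0.3,0,0],
  [5,0,-0.6,0,0],
  [5,0,-0.6,0,0],
])

```text
t: 10.9
tcp_pos: [0.4506, -0.0219, 0.061]
tool_rot: [-0.53, 0.467, -0.468, 0.531]
force: [0.3, -0.5, -4.3]
finger_gap: 0.185
```

```bash
python3 - <<'E'
from h import *
s=manip.snapshot("side")
plan([.4503,-.0215,.042])
crop(s,300,130,110,120,5,"i_side.png")
E
```

```text
t 10.95 tcp [ 0.4504 -0.0219  0.0608] q [-0.2974  0.6168  2.0023 -0.      0.5214 -0.4242] F [-0.7969  0.6952 -2.723 ] gap 0.187
axes x [ 0.1265 -0.992   0.0004] y [ 0.001  -0.0003 -1.    ] z [0.992  0.1265 0.0009]
shift [-0.0142  0.6251 -0.0006] twist []
```

View pics/i_side.png

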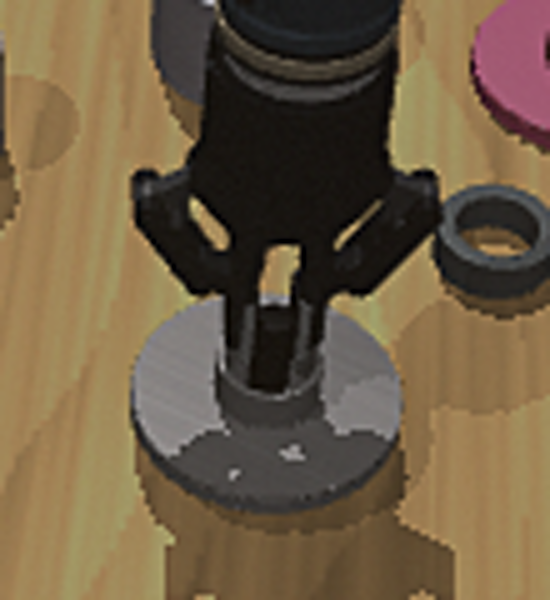

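The pair is held: gap 0.187 is about 16 mm, with about 3 N of load, and it is 18 mm off the bench and level. I'll refine the tin and lid centres by fitting rim edges in both starting images.

```bash
cat >> h.py <<'E'
from scipy.optimize import minimize
from scipy.ndimage import map_coordinates,gaussian_filter
def fitc(im,cam,c0,r,z,rng=(0,2*np.pi),sgn=None):
    g=gaussian_filter(cv2.cvtColor(np.ascontiguousarray(im),cv2.COLOR_RGB2GRAY).astype(float),.6)
    t=np.linspace(*rng,180)
    def f(c):
        k=lambda rr:proj(cam,np.c_[c[0]+rr*np.cos(t),c[1]+rr*np.sin(t),0*t+z])
        v=lambda uv:map_coordinates(g,[uv[:,1],uv[:,0]],order=1)
        d=v(k(r+.0015))-v(k(r-.0015))
        return -np.mean(np.clip(np.abs(d) if sgn is None else sgn*d,-40,40))
    b=min(((f((c0[0]+a,c0[1]+b)),a,b) for a in np.arange(-.006,.0061,.001) for b in np.arange(-.006,.0061,.001)))
    m=minimize(f,[c0[0]+b[1],c0[1]+b[2]],method="Nelder-Mead",options=dict(initial_simplex=np.array([[c0[0]+b[1],c0[1]+b[2]]]*3)+[[0,0],[.001,0],[0,.001]]))
    return m.x,m.fun
E
python3 - <<'E'
from h import *
I={c:cv2.imread(f"pics/{c}0.png")[:,:,::-1] for c in("side","top")}
for c in I:
    print(c,"tin out",fitc(I[c],c,(.4715,-.2913),.055,.07),"in",fitc(I[c],c,(.4715,-.2913),.051,.07),"disc",fitc(I[c],c,(.4503,-.0215),.0615,.016),"collar",fitc(I[c],c,(.4503,-.0215),.024,.038))
E
```

```text
side tin out (array([ 0.4701, -0.2885]), np.float64(-22.419057609648366)) in (array([ 0.4723, -0.2922]), np.float64(-35.31934939597334)) disc (array([ 0.4519, -0.0215]), np.float64(-21.278471936729158)) collar (array([ 0.4473, -0.0247]), np.float64(-22.491303907872126))Traceback (most recent call last):
  File "<stdin>", line 4, in <module>
  File "h.py", line 46, in fitc
    b=min(((f((c0[0]+a,c0[1]+b)),a,b) for a in np.arange(-.006,.0061,.001) for b in np.arange(-.006,.0061,.001)))
  File "h.py", line 46, in <genexpr>
    b=min(((f((c0[0]+a,c0[1]+b)),a,b) for a in np.arange(-.006,.0061,.001) for b in np.arange(-.006,.0061,.001)))
            ~^^^^^^^^^^^^^^^^^^^
  File "h.py", line 44, in f
    d=v(k(r+.0015))-v(k(r-.0015))
        ~^^^^^^^^^
  File "h.py", line 42, in <lambda>
    k=lambda rr:proj(cam,np.c_[c[0]+rr*np.cos(t),c[1]+rr*np.sin(t),0*t+z])
                ~~~~^^^^^^^^^^^^^^^^^^^^^^^^^^^^^^^^^^^^^^^^^^^^^^^^^^^^^^
  File "h.py", line 11, in proj
    c=manip.get_calibration(cam);E=c["extrinsics"]
ValueError: time passes only in moves, steps and waits
```

```bash
python3 - <<'E'
s=open("h.py").read()
s=s.replace("def ray(","_C={}\ndef calib(n):\n    if n not in _C:_C[n]=manip.get_calibration(n)\n    return _C[n]\ndef ray(",1).replace("c=manip.get_calibration(cam)","c=calib(cam)")
s+='''
def fitring(im,cam,c0,z,terms,span=.006):
    """terms: [(radius,weight)]"""
    g=gaussian_filter(cv2.cvtColor(np.ascontiguousarray(im),cv2.COLOR_RGB2GRAY).astype(float),.5)
    t=np.linspace(0,2*np.pi,180)
    def f(c):
        o=0
        for r,w in terms:
            uv=proj(cam,np.c_[c[0]+r*np.cos(t),c[1]+r*np.sin(t),0*t+z]); o+=w*map_coordinates(g,[uv[:,1],uv[:,0]],order=1).mean()
        return -o
    A=np.arange(-span,span+1e-6,.001)
    b=min((f((c0[0]+a,c0[1]+b)),a,b) for a in A for b in A)
    x0=np.array([c0[0]+b[1],c0[1]+b[2]])
    m=minimize(f,x0,method="Nelder-Mead",options=dict(initial_simplex=x0+np.array([[0,0],[.001,0],[0,.001]])))
    return m.x,round(m.fun,1)
'''
open("h.py","w").write(s)
E
python3 - <<'E'
from h import *
I={c:cv2.imread(f"pics/{c}0.png")[:,:,::-1] for c in("side","top")}
cv={}
for c in I:
    a=fitring(I[c],c,(.4715,-.2913),.07,[(.053,1),(.0495,-1)]); a2=fitring(I[c],c,(.4715,-.2913),.07,[(.053,1),(.0495,-.5),(.057,-.5)])
    b=fitring(I[c],c,(.4503,-.0215),.016,[(.0605,1),(.0635,-1)])
    k=fitring(I[c],c,(.4503,-.0215),.064,[(.0075,-1),(.0115,1)]); print(c,a,a2,b,"knob",k)
    cv[c]=[(circ(c,q[0],r,z),col) for q,r,z,col in((a2,.055,.07,(0,0,255)),(a2,.051,.07,(0,255,0)))]
crop(I["top"],410,185,70,65,7,"j_top.png",cv["top"]); crop(I["side"],320,95,65,65,8,"j_side.png",cv["side"])
E
```

```text
side (array([ 0.4721, -0.2923]), np.float64(-54.0)) (array([ 0.4721, -0.2923]), np.float64(-38.8)) (array([ 0.4513, -0.0229]), np.float64(-17.1)) knob (array([ 0.4511, -0.0196]), np.float64(-50.3))
top (array([ 0.4715, -0.2926]), np.float64(-59.0)) (array([ 0.4714, -0.2926]), np.float64(-44.2)) (array([ 0.4527, -0.023 ]), np.float64(-3.4)) knob (array([ 0.4485, -0.0214]), np.float64(-39.6))
```

View pics/j_top.png

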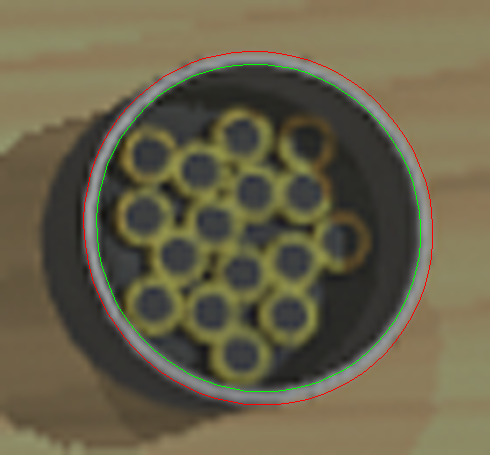

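View pics/j_side.png

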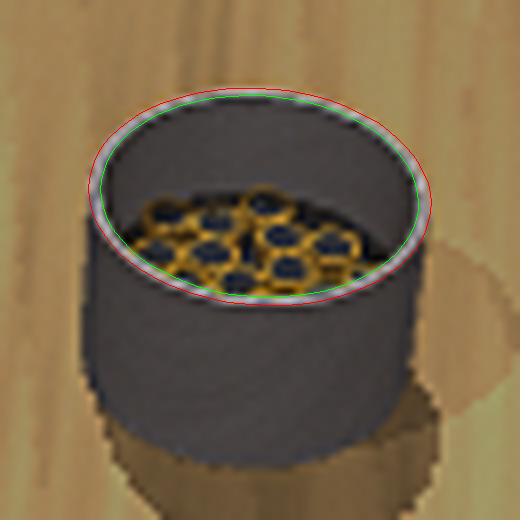

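The rim fits give the tin centre as (0.4718, -0.2925), with the two cameras within 1 mm. Lifting and moving to hover over it.

Call:
apply_moves([
  [5,0,-0.6,0,0],
  [5,0,-1.4,0,0],
  [5,0,-2.2,0,0],
  [5,0,-3,0,0],
  [5,0,-3,0,0],
])

```text
t: 11.58
tcp_pos: [0.451, -0.0221, 0.1514]
tool_rot: [-0.53, 0.466, -0.469, 0.531]
force: [0.1, -0.2, -3.6]
finger_gap: 0.183
```

```bash
python3 - <<'E'
from h import *
plan([.4721,-.2937,.14])
E
```

```text
t 11.57 tcp [ 0.451  -0.0221  0.1514] q [-0.2973  0.4305  1.94    0.      0.7673 -0.4242] F [ 0.1252 -0.1845 -3.571 ] gap 0.183
axes x [ 0.1266 -0.992   0.0016] y [ 0.0037 -0.0011 -1.    ] z [0.9919 0.1266 0.0035]
shift [ 9.0701  0.3941 -0.45  ] twist []
```

Call:
apply_moves([
  [5,0.7,0,0,0],
  [5,1.8,0,-0.1,0],
  [5,3,0,-0.15,0],
  [5,4.2,0,-0.2,0],
  [5,5.4,0,-0.27,0],
  [5,6.6,0,-0.33,0],
  [5,7.8,0,-0.4,0],
  [5,8.6,0,-0.45,0],
  [5,9.05,0,-0.45,0],
  [5,9.05,0.2,-0.45,0],
  [5,9.05,0.4,-0.45,0],
  [5,9.05,0.4,-0.45,0],
])

```text
t: 13.08
tcp_pos: [0.4704, -0.2911, 0.1375]
tool_rot: [-0.531, 0.468, -0.466, 0.531]
force: [0.0, 0.3, -2.7]
finger_gap: 0.189
```

Call:
apply_moves([
  [5,0,0,0,0],
  [5,0,0,0,0],
])

```text
t: 13.32
tcp_pos: [0.4713, -0.2926, 0.1386]
tool_rot: [-0.531, 0.467, -0.467, 0.531]
force: [0.2, 0.5, -3.8]
finger_gap: 0.183
```

```bash
python3 - <<'E'
from h import *
s=manip.snapshot("side");t=manip.snapshot("top")
plan([.4721,-.2937,.14])
p=manip.sense()["tcp_pos"]; z=p[2]-.0428
c=(p[0],p[1]+.001)
for cam,im in(("side",s),("top",t)):
    print(cam,fitring(im,cam,c,z+.016,[(.0605,1),(.0635,-1)]),fitring(im,cam,c,z+.016,[(.0605,-1),(.0635,1)]))
crop(s,300,30,110,120,5,"k_side.png",[(circ("side",c,.0615,z+.016),(0,0,255)),(circ("side",(.4718,-.2925),.055,.07),(0,255,0)),(circ("side",c,.024,z+.038),(255,255,0))])
cv2.imwrite("pics/k_side_full.png",s[:,:,::-1]);cv2.imwrite("pics/k_top_full.png",t[:,:,::-1])
E
```

```text
t 13.43 tcp [ 0.4712 -0.2928  0.1386] q [-0.7574  0.5614  1.6967  0.0001  0.883  -0.8845] F [ 0.2197 -0.3218 -4.1854] gap 0.183
axes x [ 0.1267 -0.9919  0.0004] y [ 0.0004 -0.0003 -1.    ] z [0.9919 0.1267 0.0004]
shift [ 0.0335 -0.0477  0.0248] twist []
side (array([ 0.4705, -0.2926]), np.float64(-1.0)) (array([ 0.4709, -0.2814]), np.float64(-13.5))
top (array([ 0.4674, -0.2921]), np.float64(-4.4)) (array([ 0.4712, -0.2907]), np.float64(-4.7))
```

View pics/k_side.png

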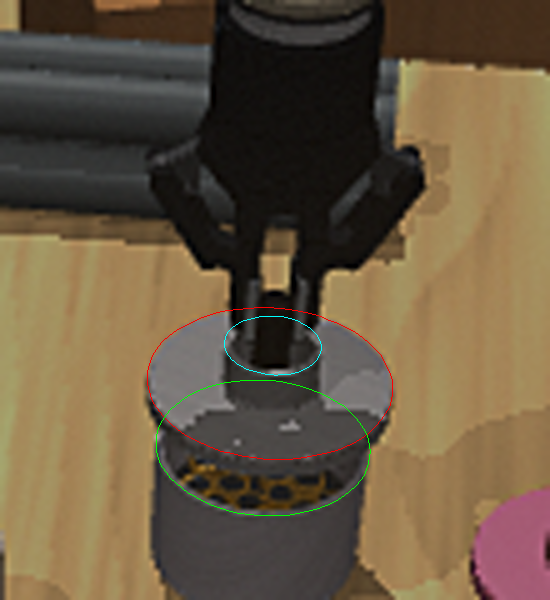

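View pics/k_top_full.png

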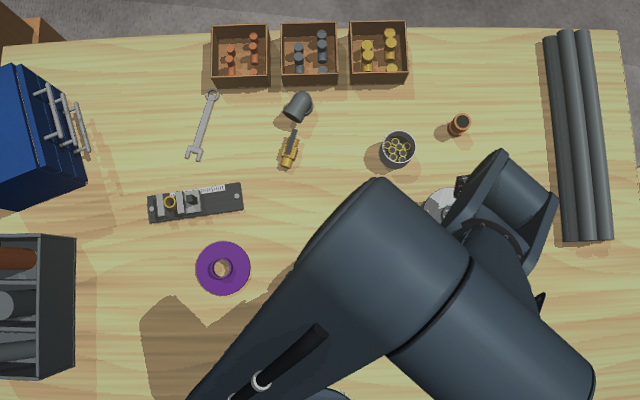

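The lids hover level over the wide tin. The predicted disc and collar outlines match the picture within about 1 mm. I'll correct 1 mm and lower slowly.

Call:
apply_moves([
  [5,0.03,0.2,0.025,0],
  [5,0.03,0.4,0.025,0],
  [5,0.03,0.6,0.025,0],
  [5,0.03,0.75,0.025,0],
  [5,0.03,0.75,0.025,0],
])

```text
t: 14.05
tcp_pos: [0.4716, -0.2934, 0.1152]
tool_rot: [-0.531, 0.468, -0.467, 0.531]
force: [0.2, -0.2, -2.8]
finger_gap: 0.187
```

```bash
python3 - <<'E'
from h import *
s=manip.snapshot("side")
plan([.4721,-.2937,.1028])
p=manip.sense()["tcp_pos"]; z=p[2]-.0428
c=(p[0],p[1]+.001)
crop(s,310,70,85,90,7,"l_side.png")
crop(s,310,70,85,90,7,"l_side2.png",[(circ("side",c,.0615,z+.016),(0,0,255)),(circ("side",(.4718,-.2925),.055,.07),(0,255,0)),(circ("side",c,.024,z+.038),(255,255,0))])
E
```

```text
t 14.1 tcp [ 0.4718 -0.2936  0.1155] q [-0.7577  0.5986  1.7093  0.      0.8343 -0.8845] F [ 0.1966 -0.2746 -3.1314] gap 0.186
axes x [ 0.1264 -0.992  -0.0005] y [-0.0004  0.0004 -1.    ] z [ 0.992   0.1264 -0.0004]
shift [0.0055 0.4233 0.0097] twist []
```

View pics/l_side2.png

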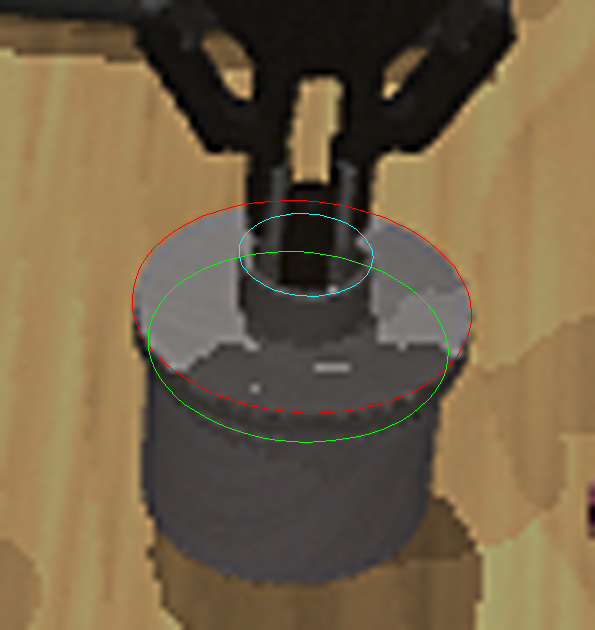

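View pics/l_side.png

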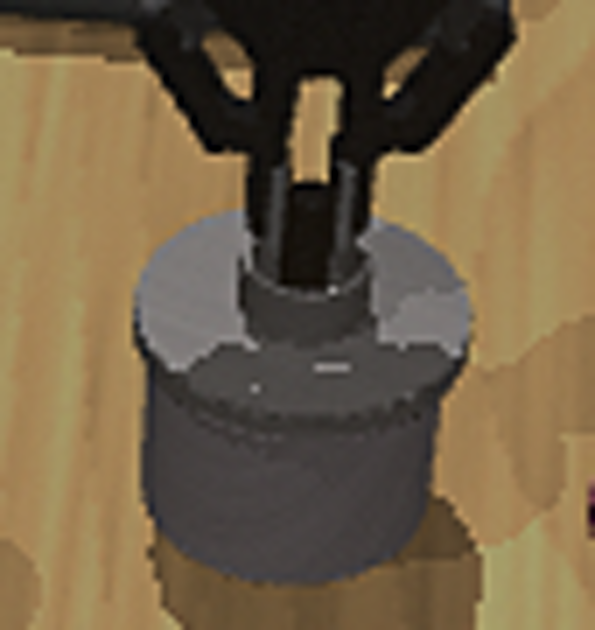

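The disc sits about 1 px lower in the image than predicted. That is within the side play, or about 1 mm in height. I'll lower by feel in small steps.

Call:
apply_moves([
  [5,0.005,0.05,0.01,0],
  [5,0.005,0.1,0.01,0],
  [5,0.005,0.15,0.01,0],
  [5,0.005,0.15,0.01,0],
])

```text
t: 14.6
tcp_pos: [0.4721, -0.2937, 0.1112]
tool_rot: [0.531, -0.467, 0.467, -0.531]
force: [-1.1, 0.2, -4.1]
finger_gap: 0.18
```

Call:
apply_moves([
  [5,0,0.05,0,0],
  [5,0,0.1,0,0],
  [5,0,0.1,0,0],
])

```text
t: 14.98
tcp_pos: [0.4721, -0.2936, 0.1084]
tool_rot: [-0.531, 0.467, -0.467, 0.531]
force: [-0.1, 1.0, -3.4]
finger_gap: 0.188
```

The plug should now be about 4 mm inside the rim with no contact force. Continuing.

Call:
apply_moves([
  [5,0,0.05,0,0],
  [5,0,0.1,0,0],
  [5,0,0.13,0,0],
  [5,0,0.13,0,0],
])

```text
t: 15.48
tcp_pos: [0.4721, -0.2936, 0.1041]
tool_rot: [-0.531, 0.468, -0.467, 0.531]
force: [-0.8, 0.6, -3.5]
finger_gap: 0.183
```

Call:
apply_moves([
  [5,0,0.03,0,0],
  [5,0,0.05,0,0],
  [5,0,0.05,0,0],
])

```text
t: 15.85
tcp_pos: [0.4721, -0.2935, 0.103]
tool_rot: [-0.531, 0.468, -0.467, 0.531]
force: [-0.9, 2.2, -1.2]
finger_gap: 0.186
```

Call:
apply_moves([
  [5,0,0.03,0,0],
  [5,0,0.05,0,0],
  [5,0,0.05,0,0],
])

```text
t: 16.23
tcp_pos: [0.472, -0.2934, 0.1028]
tool_rot: [-0.531, 0.467, -0.467, 0.531]
force: [-2.5, 5.2, 9.6]
finger_gap: 0.185
```

```bash
python3 - <<'E'
from h import *
s=manip.snapshot("side")
plan([.4718,-.2925,.1028])
crop(s,310,70,85,90,7,"m_side.png",[(circ("side",(.4718,-.2925),.0615,.076),(0,0,255))])
E
```

```text
t 16.27 tcp [ 0.4721 -0.2934  0.1029] q [-0.7572  0.6189  1.7169  0.0001  0.8059 -0.8842] F [-2.8809  5.1485  9.5162] gap 0.184
axes x [ 0.1265 -0.992  -0.0001] y [-0.      0.0001 -1.    ] z [ 0.992   0.1265 -0.    ]
shift [-0.0315  0.0022 -0.0051] twist []
```

View pics/m_side.png

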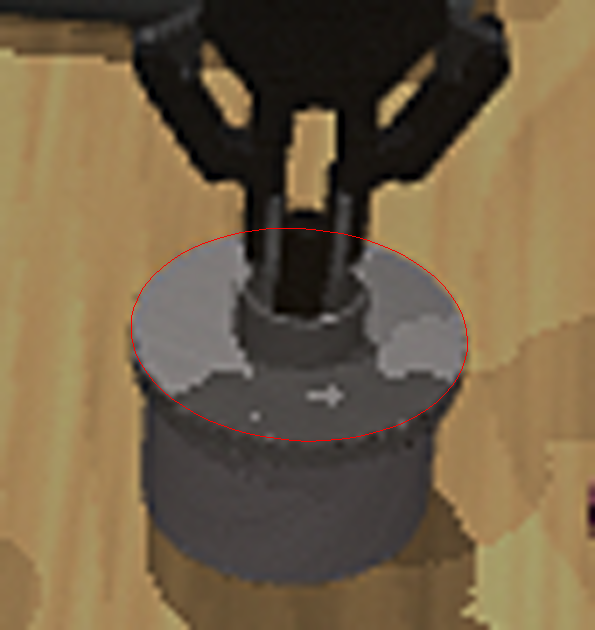

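Contact came exactly at the expected height: TCP 0.1028, with 9.5 N of push. The disc outline matches the seated prediction. Now to relieve the push and let go.

Call:
apply_moves([
  [5,-0.01,-0.04,0,0],
  [5,-0.015,-0.05,0,0],
  [20,-0.015,-0.05,0,0],
  [30,-0.015,-0.05,0,0],
  [45,-0.015,-0.05,0,0],
  [66,-0.015,-0.05,0,0],
  [66,-0.015,-0.05,0,0],
  [66,-0.015,-0.05,0,0],
], squeeze=20)

```text
t: 17.27
tcp_pos: [0.4722, -0.2934, 0.1029]
tool_rot: [0.531, -0.467, 0.467, -0.531]
force: [0.4, -0.1, 0.7]
finger_gap: 0.773
```

Call:
apply_moves([
  [66,0,-1,0,0],
  [66,0,-2.2,0,0],
  [66,0,-2.2,0,0],
  [66,0,-2.2,0,0],
])

```text
t: 17.77
tcp_pos: [0.4718, -0.293, 0.1686]
tool_rot: [-0.531, 0.468, -0.467, 0.531]
force: [0.1, -0.1, -0.5]
finger_gap: 0.768
```

```bash
python3 - <<'E'
from h import *
s=manip.snapshot("side");t=manip.snapshot("top")
plan([.4718,-.2925,.1028])
c=(.4718,-.2925)
b=fitring(s,"side",c,.076,[(.0605,1),(.0635,-1)],.004);k=fitring(s,"side",c,.124,[(.0075,-1),(.0115,1)],.005);co=fitring(s,"side",c,.098,[(.0225,1),(.019,-1)],.004)
print("disc",b,"knob",k,"collar",co)
crop(s,310,70,85,90,7,"n_side.png",[(circ("side",c,.0615,.076),(0,0,255)),(circ("side",c,.024,.098),(255,255,0)),(circ("side",c,.009,.124),(0,255,0))])
crop(t,400,170,100,90,6,"n_top.png")
E
```

```text
t 17.88 tcp [ 0.4714 -0.2927  0.1678] q [-0.757   0.5191  1.671  -0.      0.9541 -0.8838] F [ 0.2236 -0.1304  0.3064] gap 0.773
axes x [ 0.1264 -0.992  -0.002 ] y [-0.0019  0.0018 -1.    ] z [ 0.992   0.1264 -0.0017]
shift [0.0001 2.1652 0.0171] twist []
disc (array([ 0.4717, -0.2935]), np.float64(-7.8)) knob (array([ 0.473, -0.291]), np.float64(-60.5)) collar (array([ 0.4718, -0.2932]), np.float64(-38.0))
```

View pics/n_side.png

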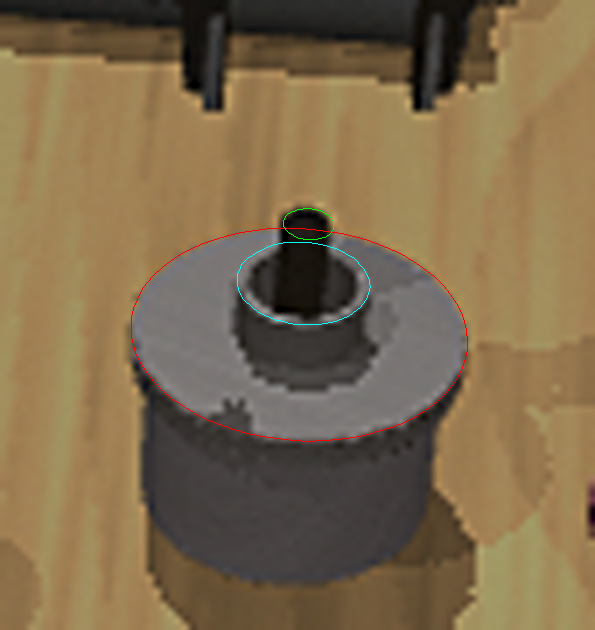

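View pics/n_top.png

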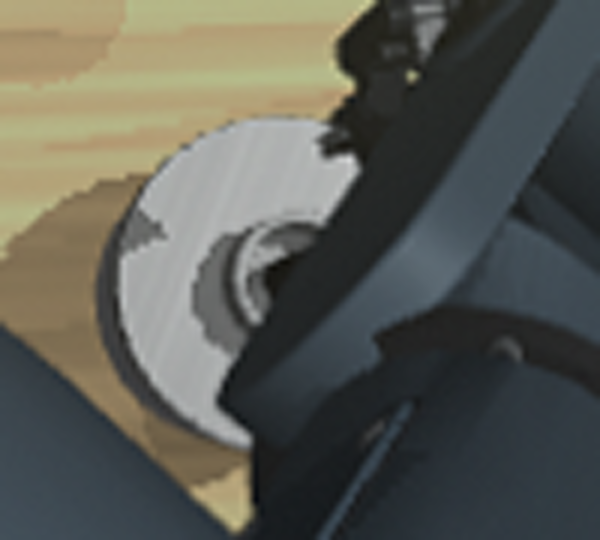

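Both lids are seated: the disc, collar and knob overlays all match the home heights, with the collar at (0.4718, -0.2932). The disc is level and the tin hasn't moved. Now descending to the collar.

Call:
apply_moves([
  [66,0.01,0.8,0.02,0],
  [66,0.01,1.7,0.02,0],
  [66,0.01,2.4,0.02,0],
  [66,0.01,2.8,0.02,0],
  [66,0.01,2.95,0.02,0],
  [66,0.01,2.95,0.02,0],
  [66,0.01,2.95,0.02,0],
])

```text
t: 18.75
tcp_pos: [0.4732, -0.2939, 0.0811]
tool_rot: [0.531, -0.467, 0.468, -0.531]
force: [-0.2, 0.1, -0.0]
finger_gap: 0.772
```

```bash
python3 - <<'E'
from h import *
s=manip.snapshot("side")
plan([.4718,-.2932,.079])
crop(s,310,70,85,90,7,"o_side.png")
E
```

```text
t 18.8 tcp [ 0.4732 -0.2939  0.0812] q [-0.7564  0.6553  1.7264  0.      0.7583 -0.8832] F [ 0.6739 -0.6621 -0.1476] gap 0.769
axes x [ 0.1265 -0.992   0.0013] y [ 0.0012 -0.0011 -1.    ] z [0.992  0.1265 0.001 ]
shift [-0.0301  0.0726 -0.0439] twist []
```

View pics/o_side.png

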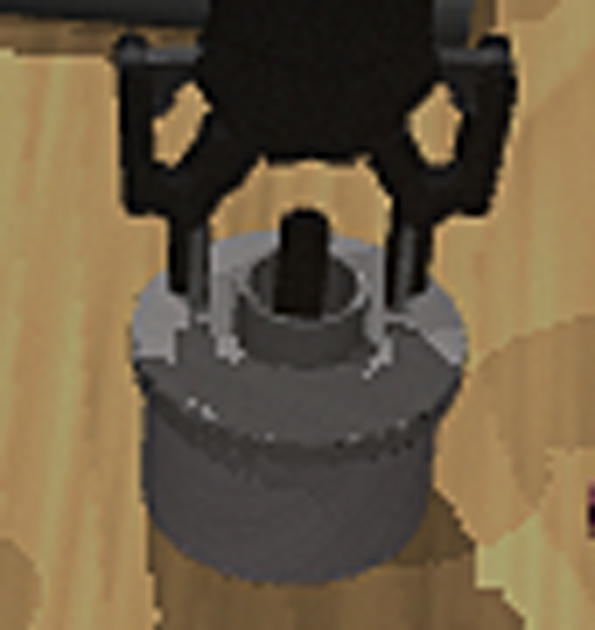

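The fingers straddle the collar. I'll correct about 1 mm sideways, go down 2 mm and close.

Call:
apply_moves([
  [66,-0.02,0.05,-0.04,0],
  [66,-0.02,0.07,-0.04,0],
  [58,-0.02,0.07,-0.04,0],
  [52,-0.02,0.07,-0.04,0],
  [46,-0.02,0.07,-0.04,0],
  [38,-0.02,0.07,-0.04,0],
  [30,-0.02,0.07,-0.04,0],
  [30,-0.02,0.07,-0.04,0],
], squeeze=40)

```text
t: 19.8
tcp_pos: [0.4714, -0.2931, 0.0788]
tool_rot: [0.531, -0.467, 0.467, -0.531]
force: [-1.7, -0.1, 5.7]
finger_gap: 0.549
```

```bash
python3 - <<'E'
from h import *
s=manip.snapshot("side")
plan([.4718,-.2932,.079])
crop(s,310,70,85,90,7,"p_side.png")
E
```

```text
t 19.85 tcp [ 0.4714 -0.2931  0.0787] q [-0.7575  0.6581  1.7313 -0.0002  0.7522 -0.8841] F [-1.9423  0.3192  5.6069] gap 0.548
axes x [ 0.1264 -0.992   0.0001] y [-0.0001 -0.0001 -1.    ] z [ 0.992   0.1264 -0.0001]
shift [ 0.0046 -0.0086  0.0124] twist []
```

View pics/p_side.png

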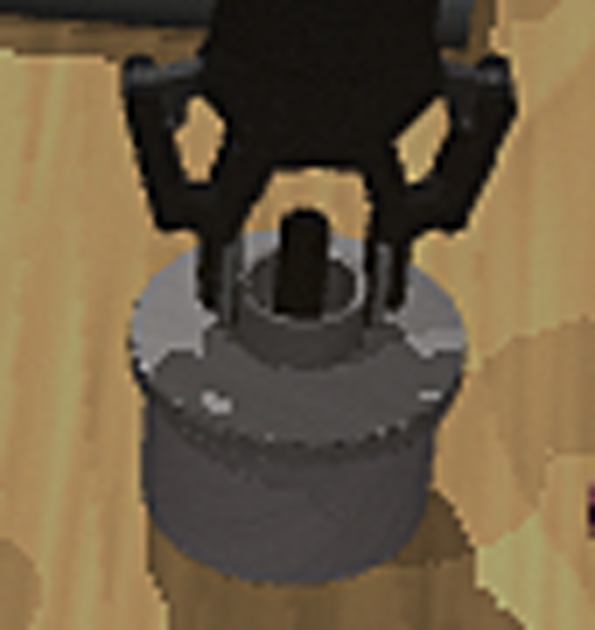

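Gripped: gap 0.548 is about 47 mm, close to the 48 mm collar. A slow lift, relieving the small side force.

Call:
apply_moves([
  [30,0,0,-0.015,0],
  [30,0,-0.05,-0.015,0],
  [30,0,-0.12,-0.015,0],
  [30,0,-0.25,-0.015,0],
  [30,0,-0.4,-0.015,0],
  [30,0,-0.6,-0.015,0],
  [30,0,-0.8,-0.015,0],
  [30,0,-0.8,-0.015,0],
], squeeze=50)

```text
t: 20.85
tcp_pos: [0.4715, -0.2935, 0.103]
tool_rot: [0.531, -0.467, 0.468, -0.531]
force: [-0.4, 0.1, -1.8]
finger_gap: 0.545
```

```bash
python3 - <<'E'
from h import *
s=manip.snapshot("side")
plan([.4718,-.2932,.179])
crop(s,310,70,85,90,7,"q_side.png",[(circ("side",(.4718,-.2925),.0565,.073),(0,0,255))])
E
```

```text
t 20.9 tcp [ 0.4712 -0.2933  0.1027] q [-0.758   0.6181  1.7196 -0.      0.803  -0.8849] F [ 0.5165 -0.8989 -2.1103] gap 0.543
axes x [ 0.1265 -0.992   0.0007] y [ 0.0006 -0.0006 -1.    ] z [0.992  0.1265 0.0005]
shift [ 0.0006 -2.5423  0.02  ] twist []
```

View pics/q_side.png

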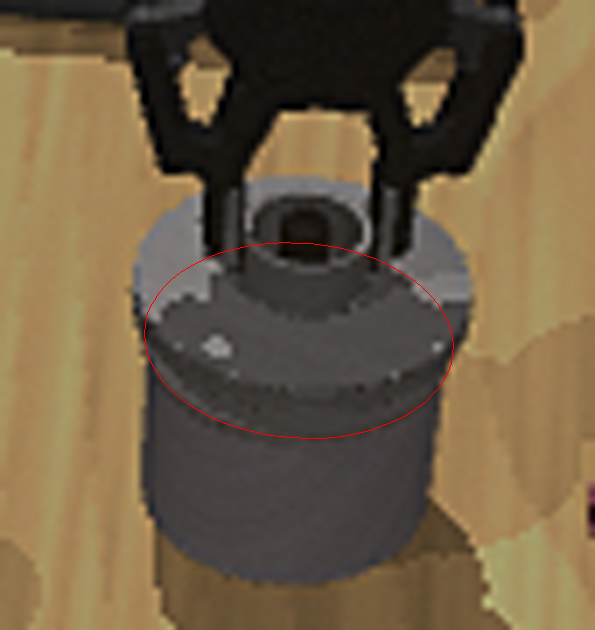

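The outer lid alone is up about 24 mm. It weighs about 2 N, it is level, and the knob has stayed below. I'll finish the lift to about 100 mm.

Call:
apply_moves([
  [30,0,-0.2,0,0],
  [30,0,-0.6,0,0],
  [30,0,-1,0,0],
  [30,0,-1.4,0,0],
  [30,0,-1.8,0,0],
  [30,0,-2.15,0,0],
  [30,0,-2.4,0,0],
  [30,0,-2.5,0,0],
  [30,0,-2.5,0,0],
  [30,0,-2.5,0,0],
  [30,0,-2.5,0,0],
  [30,0,-2.5,0,0],
])

```text
t: 22.4
tcp_pos: [0.471, -0.2931, 0.177]
tool_rot: [-0.531, 0.467, -0.467, 0.531]
force: [0.4, 0.5, -1.7]
finger_gap: 0.544
```

```bash
python3 - <<'E'
from h import *
s=manip.snapshot("side");t=manip.snapshot("top")
plan([.4718,-.2932,.179])
p=manip.sense()["tcp_pos"];zz=.073+p[2]-.0788
c=(.4718,-.2925)
print("outer z over tin est",zz)
print(fitring(s,"side",c,.073,[(.055,1),(.0595,-1)]),fitring(s,"side",c,.124,[(.0075,-1),(.0115,1)]))
crop(s,305,40,95,115,5,"r_side.png",[(circ("side",c,.0565,.073),(0,0,255)),(circ("side",(.4715,-.293),.0615,zz+.003),(0,255,0))])
cv2.imwrite("pics/r_sidefull.png",s[:,:,::-1]);cv2.imwrite("pics/r_topfull.png",t[:,:,::-1])
E
```

```text
t 22.5 tcp [ 0.471  -0.2931  0.1772] q [-0.7581  0.5048  1.6646  0.      0.9725 -0.8849] F [ 0.8842 -0.0565 -1.9808] gap 0.544
axes x [ 0.1265 -0.992  -0.0003] y [-0.0003  0.0003 -1.    ] z [ 0.992   0.1265 -0.0002]
shift [ 0.0063 -0.0612  0.0255] twist []
outer z over tin est 0.1713640283625027
(array([ 0.4668, -0.2963]), np.float64(-3.0)) (array([ 0.4726, -0.2748]), np.float64(-43.2))
```

View pics/r_side.png

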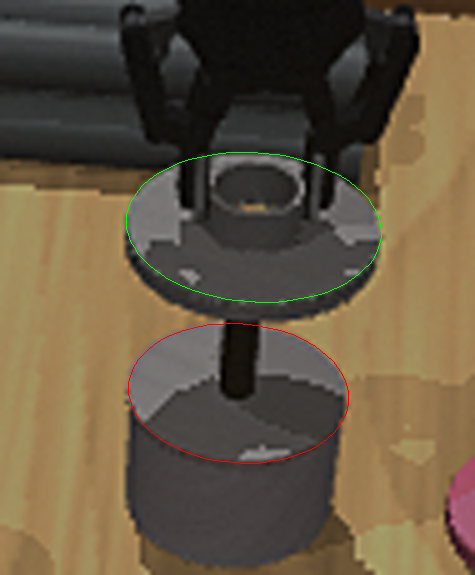

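View pics/r_sidefull.png

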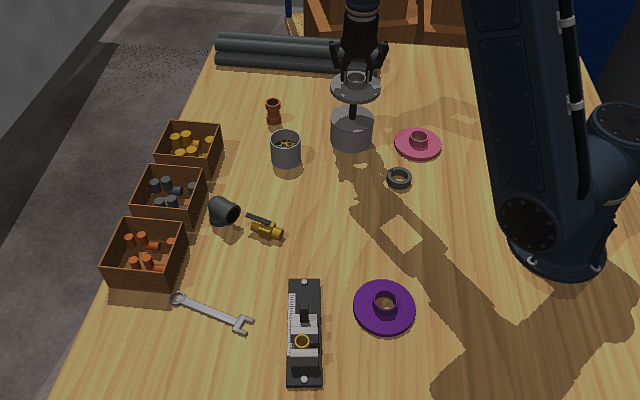

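View pics/r_topfull.png

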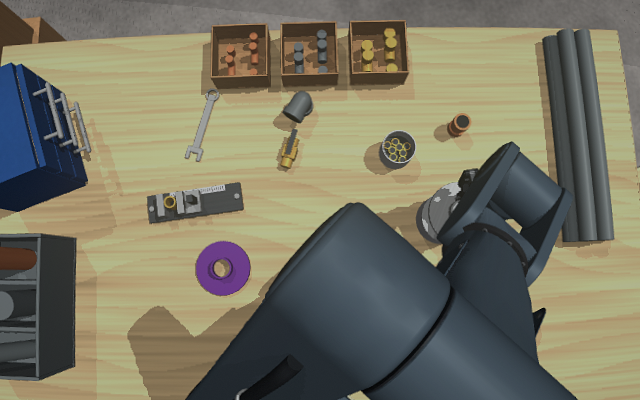

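The outer lid is held level (green outline matches) about 98 mm above its seat. The inner lid's flange matches its seated outline (red), the caliper is shut with the sleeve upright, and the bystanders haven't moved. Handing in.

```bash
python3 - <<'E'
from station import manip
print(manip.sign_off())
E
```

```text
the job is handed in; nothing more can be done
None
```

I did all three parts and handed the job in at about 22.5 s of the 72 s allowed; no verdict was given.

- **Caliper:** I pushed the post with closed fingers until the jaw pressed the sleeve on the fixed jaw. The tool stopped moving and the force reached 11.6–12.9 N, held for about 0.5 s. Later pictures show the jaw still shut and the sleeve upright.
- **Lids onto the tin:** I lifted the nested pair by the knob and lowered it in small steps. It made contact at the expected seated height, and I let go there. The overlays of disc, collar and knob matched both lids fully home.
- **Outer lid:** I took it by the collar and raised it alone about 98 mm. At the end it was level and still in the grip, with a gap of about 46 mm and about 2 N of load. The inner lid's flange still matched its seated outline, and the bystanders looked unmoved.

**Checks that disagreed:**
- During the lowering, the disc showed about 1 pixel lower in the picture than predicted.
- The finger gap read about 1.5–2 mm under the true diameters of both knob and collar.
- The last automatic edge fits for the inner lid and knob were unusable because the outer lid hid part of them, so I judged that seating by eye from the overlay.

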